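Swap the battery packs in a push-push charger bay

TASK

Swap the battery packs in the bench charger. Press the charged green-capped pack gently down until the push-push latch lets go and it pops up in the bay, then lift it out and stand it upright in the wooden tray; put the flat orange-capped pack upright into the empty bay and press it gently down until the latch catches and it stays down by itself. The latch is delicate: feel for the end of each press, keep every push well below 25 N, never pull the pack out of the locked bay, and leave the spool, the jar and the hat block where they stand.

Things in the scene. Friction and masses are not known exactly. Their poses are not given: they have to be found in the camera images.
- bay (a point): Centre of the mouth of the charger's bay, at rim height, 86 mm above the bench. The bay is a vertical rectangular well, 46.5 mm along this point's x by 36.5 mm along its y, z up; a black 45-degree funnel in the top 6 mm of its four sides widens it by about 6 mm all round. At its bottom a spring platform carries the pack.
- platform (a point): Centre of the top of the spring platform in the bay, on which the pack's underside stands: 36 mm below the rim when up (released), 56 mm below it when locked, lower while pressed. A pack standing on it has its flat top 36 mm above the rim when up and 16 mm above it when locked.
- latch (a joint): Depth of the platform below its upper end, m: 0 up (released), 0.020 locked; starts locked. Push-push: press the pack to the end of the travel and let go; from up it then catches at 0.020, from locked it rises to 0 in about 0.5 s. The end lies 5 to 15 mm beyond the lock position, differs from press to press (locking, releasing) and is unseen; a press over 0.5 mm short of it may not switch.
- feel (a point): Same point as bay, for what a press feels like: the spring pushes up with 5 N when up, 7.5 N locked, 8 to 9 N at the end of the travel, and damping adds 1.4 N at 30 mm/s. At the end the push rises steeply, within about 1 mm: stop there at 11 to 14 N and let go. 25 N on the platform breaks it. Creep at 10 mm/s or less once past the lock position: at 30 mm/s the push overshoots.
- pack_green_mid (a point): Centre of the charged pack: an upright black box 44 mm (x) x 34 mm (y) x 72 mm (z), its top 11 mm a green cap, 0.13 to 0.21 kg; this point is 36 mm below its flat top. It starts in the locked bay, x along the bay's x. Press the middle of its top with shut fingers; grip it from above across its 34 mm (y); in the bay only the part above the rim can be gripped.
- pack_orange_mid (a point): Centre of the flat pack: the same shape and size with an orange cap; it starts standing upright on the bench, either to the left or to the right of the charger. It fits into the bay with 1.25 mm of play on each side, x along the bay's x (either way round).
- tray: Fixed open wooden tray on the bench, 160 mm (x) x 140 mm (y), walls 18 mm high and 4 mm thick, floor 4 mm thick; origin at the centre of its underside. On the other side of the charger from the orange pack's start.
- spool_mid (a point): Bystander: red thread spool, 40 mm across, 50 mm high, loose, standing in front of the charger; point at half height.
- jar_mid (a point): Bystander: clear closed jar with a blue lid, 60 mm across, 75 mm high, loose, beyond the charger; point at half height.
- block_mid (a point): Bystander: wooden dome-shaped hat block, 112 mm across, 88 mm high, loose, beyond the charger; point at half height.
- charger: Fixed charger: a grey box round the bay on a black foot 130 x 90 x 12 mm, three small lamps on its front (-x face, 29 mm from the bay's centre). Behind the bay (+x) is the latch housing, 46 mm wide, its top 80 mm high, out to x = 54 mm. Origin on the bench straight under the bay's centre; same axes as bay.
There are look-alikes about, which are no part of the job. What is shaped like the part that bears pack_green_mid but white is not meant. What is shaped like the part that bears pack_orange_mid but pink or purple is not meant.

How it is judged:
By the outcome, as a careful person would: the job done as asked, in the order asked, and still so for the second after the job is handed in, with the robot touching nothing.
It also fails if it takes over 67 s, if anything falls off the work surface, if the arm or the gripper's body presses on something with over 40 N, if the wrist force passes 120 N, or if a joint passes its speed limit or range.

ROBOT

A 6-joint arm with a two-finger parallel gripper is mounted at the origin on the work surface. World frame = base frame: x ahead of the robot, y to its left, z up, the work surface at z = 0. Lengths are in m, angles in rad, forces in N, time in s.
With the tool pointing down it reaches from about 0.425 to 1.125 m from the base axis. Payload 14.9 kg.
Tool frame: the origin (TCP) lies at the very end of the fingers, on their centre line; the grasp point (between the pads) lies 19 mm behind it; z points along the fingers, x is the direction in which the jaws open and shut, and the axes are right-handed (so a half turn about z gives the same grasp; the last joint's range is limited). The gripper opens to 91 mm and grips with 3 to 60 N. Pads are 32 mm wide; open, the fingers measure 118 mm over their backs; the gripper's body (76 mm by 178 mm) begins 60 mm behind the grasp point.
Start: joints at [1.285, 0.379, 1.734, -0, 1.028, -0.033], TCP at [0.175, 0.678, 0.214] pointing down, gripper open.
Joint ranges: [-2.77, 2.77], [-0.74, 2.19], [0, 2.66], [-1.06, 4.2], [0.31, 2.87], [-3.08, 3.08]. Speed limits (rad/s): [1.89, 1.89, 2.39, 3.14, 3.14, 3.14].

INTERFACE

Orientations are given as a rotation vector (axis times angle).
In Python, from bench import arm, optics gives the robot as it stands. The module is installed in compiled form; this text tells all that it offers.
- The arm moves only by the tool arm_command, never from a script. Its arguments are lists of equal length, an entry for each row: "xyz": the shift along the world's x, y, z in mm, a list of three; "turn": the turn, a rotation vector about the world's x, y, z in degrees, a list of three. In form: {"xyz": [[x, y, z], ...], "turn": [[rx, ry, rz], ...]}. A call has 1 to 10 rows; each row is the pose to reach, as a shift and turn from the pose commanded when the call began; what a row does not reach only later rows make up. A row lasts 1/10 s, in which the tool goes at most 50 mm and 8.59 degrees, less where a joint would pass 70% of its speed; a pose out of reach is approached as far as the arm can. A call with a gripper value outside its range is refused whole. "jaw" is the finger opening in mm, from 0 to 91.2, set as the call begins (left out, the last holds). The fingers move at their own pace and stop on an object; "newtons" is the grip in N (left out, the last holds). Time passes only in rows, so rows that repeat a pose let the fingers close. It gives the time, the measured TCP pose, the force and the opening at its end, in the units of the state.
- arm.get_state(): the state, without advancing time (a new reading comes with each control period).
- optics.camera(name): name is "scene" or "top" or "wrist"; returns a dict with "color" (420x560x3 uint8, red, green, blue), "depth" (420x560 float32, m along the optical axis (not along the pixel's ray), 0 where there is no reading), "K" (3x3 intrinsics, pixels), "R" (3x3) and "t" (3): a world point X has camera coordinates R X + t. Camera axes: x right, y down, z forward; pixel columns grow to the right and rows downward; lengths in m; the calibration is good to about 2 mm. A picture is of the moment at which its call begins.
- arm.finish_job(): hands the job in, once; it reports no verdict.
The state is a dict: "time_s": time; "q": joint angles; "qvel": joint speeds; "joint_torque": joint torques, N m; "eef_pos": TCP position; "eef_rot": TCP orientation; "contact_force": force on the tool from outside, world axes, zero at the start; "ft_torque": the same for the moment, N m; "gripper_width": finger opening in m.
Only numpy, scipy, OpenCV 4.12 (cv2) and the standard library are available. Lean on these libraries where they do the work, as an engineer would, in place of code of your own. Each camera call takes 0.05 s, during which the arm holds its last target.

## Working session

There is one attempt and no reset: what is moved stays moved. The work goes in short steps, Python scripts to look and compute and a tool call to move; the robot and the scene stay as the last step left them, time stands still between calls to the robot, and variables do not carry over. Pictures are saved under pics/ and viewed, and the job is handed in when it is done.

Besides the shell and the picture viewer there is one more tool, called after "Emit:" as name(argument=value, ...) on one line, values as JSON. arm_command: Moves the arm, as the interface text tells. Its arguments: {"type":"object","properties":{"xyz":{"type":"array"},"turn":{"type":"array"},"jaw":{"type":"number"},"newtons":{"type":"number"}},"required":["xyz","turn"]}

```bash
mkdir -p pics
cat > h.py <<'E'
from bench import arm, optics
import numpy as np, cv2
def snap(n,f):
    c=optics.camera(n); np.savez('%s.npz'%f,**c)
    cv2.imwrite('pics/%s.png'%f,c['color'][:,:,::-1]); return c
def pt(c,u,v,z=None):
    K,R,t=c['K'],c['R'],c['t']
    r=np.linalg.inv(K)@np.array([u,v,1.])
    C=-R.T@t; d=R.T@r
    if z is None: return C+d*float(c['depth'][int(v),int(u)])
    return C+d*(z-C[2])/d[2]
def crop(f,x0,y0,x1,y1,s,o):
    im=cv2.imread('pics/%s.png'%f)[y0:y1,x0:x1]
    cv2.imwrite('pics/%s.png'%o,cv2.resize(im,None,fx=s,fy=s,interpolation=cv2.INTER_CUBIC))
E
python3 - <<'E'
from h import *
snap('scene','s0');snap('top','t0')
s=arm.get_state();print(s)
E
```

```text
{'time_s': 0.1, 'q': array([ 1.28469958e+00,  3.79336447e-01,  1.73469728e+00, -1.11365473e-05,
        1.02851008e+00, -3.33049891e-02]), 'qvel': array([-0.00057695, -0.00180258, -0.00213881,  0.0013248 ,  0.00058535,
       -0.00126669]), 'joint_torque': array([ 2.52217164e-03, -7.65037465e+01, -4.35295165e+01,  6.52100192e-02,
        3.97985056e-02,  3.32185368e-05]), 'eef_pos': array([0.17499044, 0.67742155, 0.21338004]), 'eef_rot': array([ 2.48330209e+00,  1.92334745e+00, -1.20203059e-03]), 'contact_force': array([-0.23448862, -0.45538209, -0.32870787]), 'ft_torque': array([-0.0342425 , -0.00168197,  0.01749702]), 'gripper_width': 0.09149871747472788}
```

View pics/t0.png

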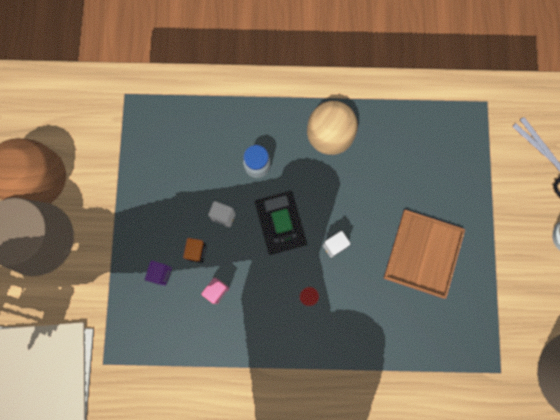

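View pics/s0.png

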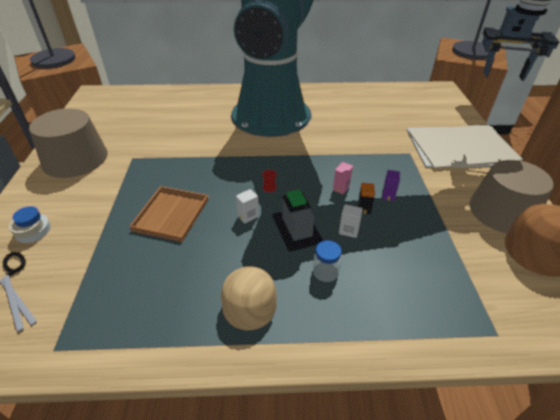

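Top view: charger with green pack at (281,221), orange pack at (195,250), tray at (425,253), spool at (309,296), jar at (257,158), block at (332,127). White, grey, pink and purple boxes are look-alikes.

Run:
```python
from h import *
crop('t0',140,170,380,320,3.3,'t0c')
c=dict(np.load('t0.npz'))
print('K',c['K'],'C',-c['R'].T@c['t'],c['R'])
for n,u,v in [('green',281,221),('orange',195,249),('tray',425,253),('spool',309,296),('jar',257,155),('block',332,127),('mat',350,180),('foot',270,235),('house',276,203),('white',336,243),('grey',222,213)]:
    print(n,pt(c,u,v).round(4))
```

```text
K [[546.32508972   0.         283.99740512]
 [  0.         546.32508972 205.85071824]
 [  0.           0.           1.        ]] C [0.37321955 0.04365535 1.22129106] [[ 0.02128354 -0.99977039  0.00248571]
 [-0.98224967 -0.02137388 -0.18635648]
 [ 0.18636682  0.00152474 -0.98247905]]
green [0.5534 0.0509 0.1024]
orange [0.4946 0.2312 0.0712]
tray [ 0.5045 -0.2731 -0.0023]
spool [ 0.4024 -0.0116  0.0496]
jar [0.7016 0.1064 0.0761]
block [ 0.7659 -0.0554  0.0844]
mat [ 0.6675 -0.1042  0.0045]
foot [0.5356 0.0753 0.0136]
house [0.596  0.0626 0.0776]
white [ 0.5142 -0.0666  0.0679]
grey [0.5725 0.1772 0.0739]
```

View pics/t0c.png

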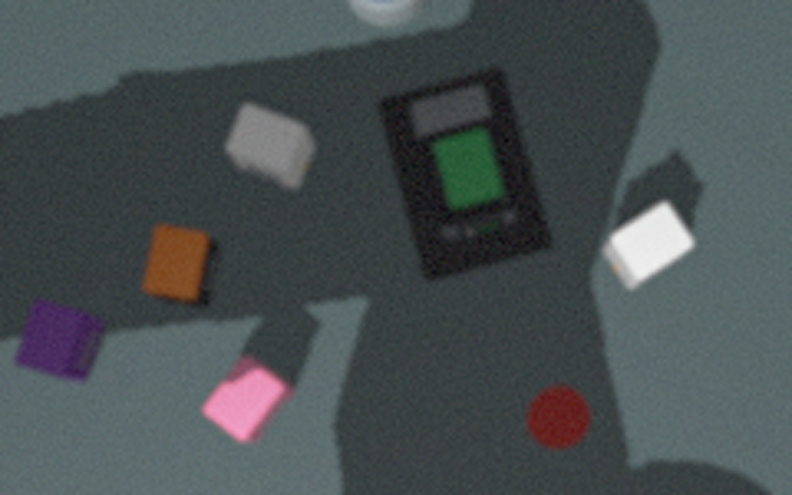

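```bash
cat >> h.py <<'E'
def rect(c,mask,z):
    n,l,st,_=cv2.connectedComponentsWithStats(mask.astype(np.uint8))
    k=1+np.argmax(st[1:,4]); m=(l==k).astype(np.uint8)
    cs,_=cv2.findContours(cv2.resize(m*255,None,fx=4,fy=4,interpolation=cv2.INTER_LINEAR)//128,cv2.RETR_EXTERNAL,cv2.CHAIN_APPROX_NONE)
    p=max(cs,key=len)[:,0,:]
    W=np.array([pt(c,(u+.5)/4-.5,(v+.5)/4-.5,z)[:2] for u,v in p])*1000
    r=cv2.minAreaRect(W.astype(np.float32)); return st[k],r,cv2.boxPoints(r)
E
python3 - <<'E'
from h import *
c=dict(np.load('t0.npz'))
hsv=cv2.cvtColor(c['color'],cv2.COLOR_RGB2HSV);H,S,V=cv2.split(hsv)
U,Vv=np.meshgrid(range(560),range(420))
def box(a,b,d,e): return (U>=a)&(U<d)&(Vv>=b)&(Vv<e)
print(hsv[221,281],hsv[250,195],hsv[253,425])
print('green',rect(c,(H>50)&(H<80)&(S>130)&box(265,200,297,236),.102))
print('orange',rect(c,(H<20)&(S>130)&box(175,232,215,266),.072))
print('tray',rect(c,(H<20)&(S>90)&box(375,200,475,305),.018))
print('foot',rect(c,(V<38)&box(250,185,310,260),.012))
E
```

```text
[ 68 141  92] [ 12 176 132] [ 13 138 189]
green (array([271, 209,  21,  25, 313], dtype=int32), ((554.2417602539062, 50.52937316894531), (48.92463684082031, 38.15837478637695), 17.31454849243164), array([[525.20966 ,  61.463577],
       [536.5662  ,  25.034346],
       [583.27386 ,  39.59517 ],
       [571.9173  ,  76.0244  ]], dtype=float32))
orange (array([184, 238,  20,  24, 356], dtype=int32), ((493.30096435546875, 234.9003448486328), (37.90143585205078, 46.87091827392578), 81.48603057861328), array([[467.3181 , 219.6281 ],
       [513.6725 , 212.68883],
       [519.2838 , 250.17259],
       [472.92944, 257.11188]], dtype=float32))
tray (array([ 384,  210,   81,   88, 4691], dtype=int32), ((502.6488037109375, -266.5286560058594), (143.009033203125, 164.07518005371094), 72.72819519042969), array([[ 403.0805 , -310.45145],
       [ 559.757  , -359.1662 ],
       [ 602.2171 , -222.60587],
       [ 445.5406 , -173.89111]], dtype=float32))
foot (array([ 255,  191,   52,   64, 1051], dtype=int32), ((565.6709594726562, 53.14081573486328), (128.98190307617188, 89.5867691040039), 17.005422592163086), array([[490.8994  ,  77.11454 ],
       [517.1001  ,  -8.555239],
       [640.4425  ,  29.167091],
       [614.2418  , 114.83687 ]], dtype=float32))
```

Emit:
arm_command(xyz=[[379,-627,0],[379,-627,0],[379,-627,0],[379,-627,0],[379,-627,0],[379,-627,0],[379,-627,0],[379,-627,0],[379,-627,0],[379,-627,0]], turn=[[0,0,31.7],[0,0,31.7],[0,0,31.7],[0,0,31.7],[0,0,31.7],[0,0,31.7],[0,0,31.7],[0,0,31.7],[0,0,31.7],[0,0,31.7]], jaw=0, newtons=20)

```text
time_s: 1.1
eef_pos: [0.4343, 0.2479, 0.214]
eef_rot: [1.864, 2.529, 0.0]
contact_force: [1.3, 0.9, -0.8]
gripper_width: 0.0141
```

Emit:
arm_command(xyz=[[120,-197,0],[120,-197,0],[120,-197,0],[120,-197,0],[120,-197,0],[120,-197,0],[120,-197,0],[120,-197,0]], turn=[[0,0,0],[0,0,0],[0,0,0],[0,0,0],[0,0,0],[0,0,0],[0,0,0],[0,0,0]])

```text
time_s: 1.9
eef_pos: [0.5531, 0.0536, 0.2137]
eef_rot: [-1.863, -2.529, 0.001]
contact_force: [-0.8, -0.1, 0.5]
gripper_width: 0.0006
```

Run:
```python
from h import *
from scipy.spatial.transform import Rotation as Ro
c=snap('wrist','w0');snap('top','t1')
s=arm.get_state();print(s['time_s'],s['eef_pos'],s['contact_force'],s['gripper_width'],s['q'])
print(Ro.from_rotvec(s['eef_rot']).as_matrix().round(4))
print(-c['R'].T@c['t'],c['R'])
```

```text
2.0 [0.55318423 0.05379878 0.21387206] [-0.81753055 -1.24030727  0.08228256] 0.0001357357787348803 [ 5.49882401e-02  1.53172881e-01  2.02747295e+00  6.42724117e-05
  9.61166635e-01 -1.81761958e+00]
[[-2.972e-01  9.548e-01 -2.000e-04]
 [ 9.548e-01  2.972e-01  0.000e+00]
 [ 1.000e-04 -2.000e-04 -1.000e+00]]
[0.47557154 0.02875987 0.38475658] [[-2.95980856e-01  9.55193766e-01  4.50327584e-04]
 [ 9.15595555e-01  2.83576367e-01  2.85077575e-01]
 [ 2.72176620e-01  8.47898227e-02 -9.58504342e-01]]
```

View pics/w0.png

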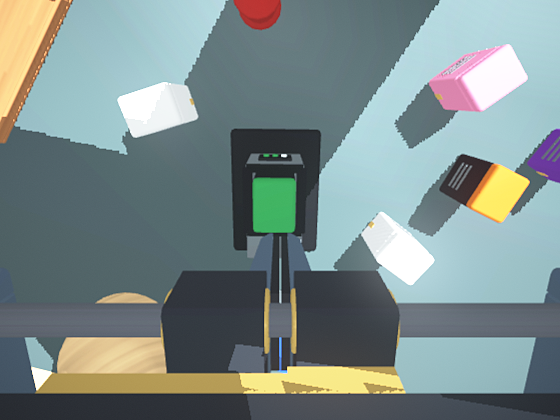

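Wrist view: green top spans (253–296, 178–233), orange cap about (498,192), tray at far left, spool at top.

Run:
```python
from h import *
c=dict(np.load('w0.npz'))
hsv=cv2.cvtColor(c['color'],cv2.COLOR_RGB2HSV);H,S,V=cv2.split(hsv)
print(hsv[200,275],hsv[195,505],hsv[180,485],pt(c,275,205),pt(c,505,195))
U,Vv=np.meshgrid(range(560),range(420))
print('green',rect(c,(H>50)&(H<80)&(S>130)&(Vv<236),.102))
print('orange',rect(c,(H<28)&(S>130)&(U>440)&(Vv<236)&(Vv>140),.072))
crop('w0',430,140,560,230,6,'w0c');crop('w0',220,120,340,260,4,'w0d')
```

```text
[ 69 163 180] [ 26 154 255] [ 12 192 211] [0.55466578 0.04938621 0.10182195] [0.49524662 0.23820386 0.07383802]
green (array([ 252,  177,   44,   56, 2319], dtype=int32), ((555.040771484375, 48.33238220214844), (45.82500076293945, 34.41627502441406), 17.206819534301758), array([[528.06323 ,  57.992325],
       [538.24426 ,  25.11641 ],
       [582.0183  ,  38.67244 ],
       [571.8373  ,  71.548355]], dtype=float32))
orange (array([ 466,  164,   64,   59, 2072], dtype=int32), ((495.624267578125, 232.14129638671875), (39.682456970214844, 44.1340217590332), 81.29998779296875), array([[470.80997, 215.86624],
       [514.43616, 209.19049],
       [520.4386 , 248.41635],
       [476.81238, 255.0921 ]], dtype=float32))
```

View pics/w0c.png

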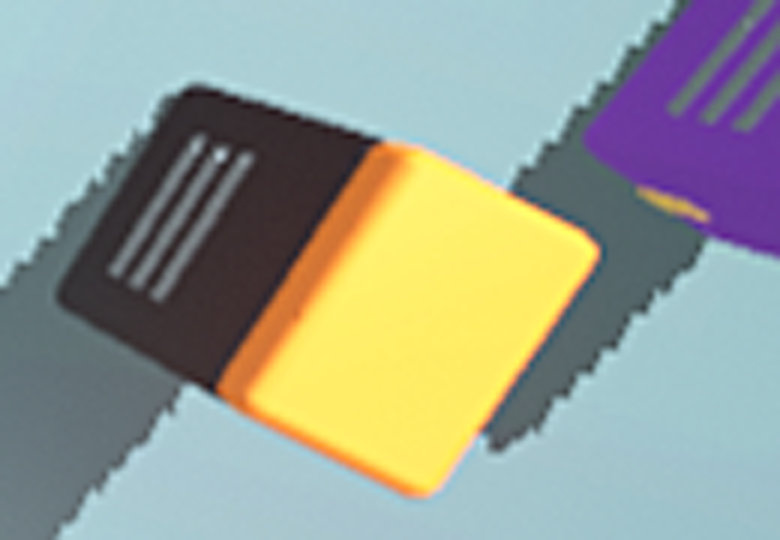

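View pics/w0d.png

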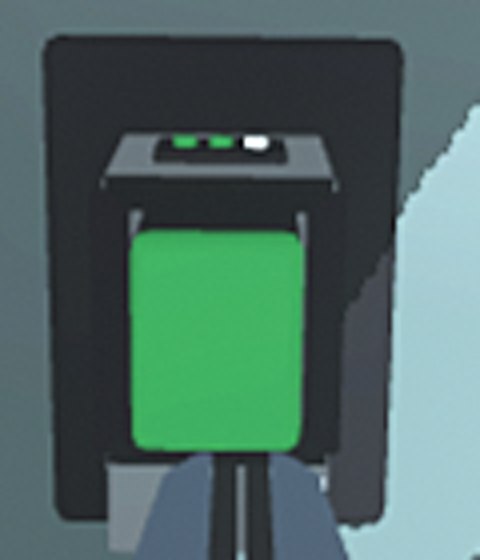

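Emit:
arm_command(xyz=[[2,-5,-45],[2,-5,-85],[2,-5,-105],[2,-5,-108],[2,-5,-108]], turn=[[0,0,0],[0,0,0],[0,0,0],[0,0,0],[0,0,0]])

```text
time_s: 2.5
eef_pos: [0.5556, 0.0484, 0.1062]
eef_rot: [-1.863, -2.529, 0.0]
contact_force: [-0.0, 0.0, -0.1]
gripper_width: 0.0004
```

Emit:
arm_command(xyz=[[0,0,-2],[0,0,-4],[0,0,-5],[0,0,-6],[0,0,-7],[0,0,-8]], turn=[[0,0,0],[0,0,0],[0,0,0],[0,0,0],[0,0,0],[0,0,0]])

```text
time_s: 3.1
eef_pos: [0.5564, 0.0479, 0.0988]
eef_rot: [1.863, 2.528, 0.001]
contact_force: [-0.4, -0.3, 6.3]
gripper_width: 0.0003
```

Emit:
arm_command(xyz=[[0,0,-1],[0,0,-2]], turn=[[0,0,0],[0,0,0]])

```text
time_s: 3.3
eef_pos: [0.5564, 0.0479, 0.0967]
eef_rot: [1.863, 2.528, 0.001]
contact_force: [-0.7, 0.5, 6.8]
gripper_width: 0.0005
```

Emit:
arm_command(xyz=[[0,0,-0.7]], turn=[[0,0,0]])

```text
time_s: 3.4
eef_pos: [0.5564, 0.0479, 0.096]
eef_rot: [1.863, 2.528, 0.001]
contact_force: [-0.5, 0.5, 6.7]
gripper_width: 0.0002
```

Emit:
arm_command(xyz=[[0,0,-0.7]], turn=[[0,0,0]])

```text
time_s: 3.5
eef_pos: [0.5564, 0.0479, 0.0954]
eef_rot: [1.863, 2.528, 0.001]
contact_force: [-2.0, 0.3, 6.1]
gripper_width: 0.0004
```

Emit:
arm_command(xyz=[[0,0,-0.7]], turn=[[0,0,0]])

```text
time_s: 3.6
eef_pos: [0.5564, 0.0479, 0.0947]
eef_rot: [1.863, 2.528, 0.001]
contact_force: [-0.9, 0.2, 6.5]
gripper_width: 0.0007
```

Emit:
arm_command(xyz=[[0,0,-0.7]], turn=[[0,0,0]])

```text
time_s: 3.7
eef_pos: [0.5564, 0.0479, 0.094]
eef_rot: [1.863, 2.528, 0.001]
contact_force: [-0.3, -0.3, 6.6]
gripper_width: 0.0007
```

Emit:
arm_command(xyz=[[0,0,-0.7]], turn=[[0,0,0]])

```text
time_s: 3.8
eef_pos: [0.5564, 0.0479, 0.0933]
eef_rot: [1.863, 2.528, 0.002]
contact_force: [-1.6, 0.5, 7.3]
gripper_width: 0.0008
```

Emit:
arm_command(xyz=[[0,0,-0.7]], turn=[[0,0,0]])

```text
time_s: 3.9
eef_pos: [0.5564, 0.0479, 0.0926]
eef_rot: [1.863, 2.528, 0.001]
contact_force: [-1.5, 1.1, 8.2]
gripper_width: 0.0004
```

Emit:
arm_command(xyz=[[0,0,-0.5]], turn=[[0,0,0]])

```text
time_s: 4.0
eef_pos: [0.5564, 0.0479, 0.0921]
eef_rot: [1.863, 2.528, 0.002]
contact_force: [-0.7, 0.4, 6.2]
gripper_width: 0.0004
```

Emit:
arm_command(xyz=[[0,0,-0.7]], turn=[[0,0,0]])

```text
time_s: 4.1
eef_pos: [0.5565, 0.0479, 0.0915]
eef_rot: [1.863, 2.528, 0.001]
contact_force: [-1.0, 0.1, 8.3]
gripper_width: 0.0008
```

Emit:
arm_command(xyz=[[0,0,-0.6]], turn=[[0,0,0]])

```text
time_s: 4.2
eef_pos: [0.5564, 0.0479, 0.0909]
eef_rot: [1.863, 2.528, 0.001]
contact_force: [-1.1, -0.0, 8.0]
gripper_width: 0.0005
```

Emit:
arm_command(xyz=[[0,0,-0.6]], turn=[[0,0,0]])

```text
time_s: 4.3
eef_pos: [0.5564, 0.0479, 0.0902]
eef_rot: [1.863, 2.528, 0.001]
contact_force: [-1.7, -0.3, 7.7]
gripper_width: 0.0005
```

Emit:
arm_command(xyz=[[0,0,-0.6]], turn=[[0,0,0]])

```text
time_s: 4.4
eef_pos: [0.5564, 0.0479, 0.0897]
eef_rot: [1.863, 2.528, 0.001]
contact_force: [-2.0, 1.0, 7.9]
gripper_width: 0.0006
```

Emit:
arm_command(xyz=[[0,0,-0.6]], turn=[[0,0,0]])

```text
time_s: 4.5
eef_pos: [0.5564, 0.0479, 0.0891]
eef_rot: [1.863, 2.528, 0.001]
contact_force: [-2.0, 0.4, 7.5]
gripper_width: 0.0004
```

Emit:
arm_command(xyz=[[0,0,-0.6]], turn=[[0,0,0]])

```text
time_s: 4.6
eef_pos: [0.5565, 0.0479, 0.0886]
eef_rot: [1.863, 2.528, 0.001]
contact_force: [-3.2, -0.1, 14.8]
gripper_width: 0.0006
```

Emit:
arm_command(xyz=[[0,0,10],[0,0,50],[0,0,90],[0,0,110],[0,0,110],[0,0,110]], turn=[[0,0,0],[0,0,0],[0,0,0],[0,0,0],[0,0,0],[0,0,0]], jaw=70)

```text
time_s: 5.2
eef_pos: [0.5557, 0.0478, 0.1978]
eef_rot: [1.864, 2.528, 0.001]
contact_force: [0.2, -0.1, 0.2]
gripper_width: 0.0454
```

Run:
```python
from h import *
c=snap('wrist','w1')
s=arm.get_state();print(s['time_s'],s['eef_pos'],s['contact_force'],s['gripper_width'])
hsv=cv2.cvtColor(c['color'],cv2.COLOR_RGB2HSV);H,S,V=cv2.split(hsv)
U,Vv=np.meshgrid(range(560),range(420))
print('green',rect(c,(H>50)&(H<80)&(S>130)&(U>240)&(U<320),.122))
print(pt(c,275,205),pt(c,275,220))
```

```text
5.25 [0.55523547 0.04782844 0.19691946] [ 0.21664101 -1.07150984 -1.18415575] 0.04902733659116979
green (array([ 258,  186,   49,   62, 2947], dtype=int32), ((554.4570922851562, 48.383670806884766), (45.383296966552734, 34.0511360168457), 16.20297622680664), array([[527.9159  ,  58.40107 ],
       [537.4176  ,  25.70247 ],
       [580.9983  ,  38.366272],
       [571.4966  ,  71.06487 ]], dtype=float32))
[0.54698704 0.04096706 0.12298051] [0.5573757  0.04413673 0.12296789]
```

View pics/w1.png

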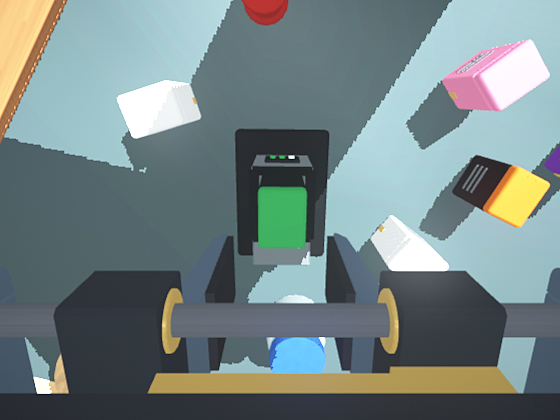

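The pack has popped up (top at z≈0.123). Descend and grip.

Emit:
arm_command(xyz=[[-1,0.5,-40],[-1,0.5,-80],[-1,0.5,-100],[-1,0.5,-104],[-1,0.5,-104]], turn=[[0,0,0],[0,0,0],[0,0,0],[0,0,0],[0,0,0]])

```text
time_s: 5.75
eef_pos: [0.554, 0.0483, 0.0926]
eef_rot: [-1.863, -2.527, 0.002]
contact_force: [-0.1, -0.4, 0.6]
gripper_width: 0.0703
```

Emit:
arm_command(xyz=[[0,0,0],[0,0,0],[0,0,0],[0,0,0],[0,0,0]], turn=[[0,0,0],[0,0,0],[0,0,0],[0,0,0],[0,0,0]], jaw=25, newtons=25)

```text
time_s: 6.25
eef_pos: [0.5549, 0.0484, 0.0939]
eef_rot: [1.864, 2.529, 0.001]
contact_force: [1.3, -0.8, 0.7]
gripper_width: 0.0338
```

Emit:
arm_command(xyz=[[0,0,5],[0,0,18],[0,0,40],[0,0,70],[0,0,80],[0,0,80]], turn=[[0,0,0],[0,0,0],[0,0,0],[0,0,0],[0,0,0],[0,0,0]])

```text
time_s: 6.85
eef_pos: [0.5557, 0.0484, 0.1754]
eef_rot: [1.862, 2.527, 0.003]
contact_force: [-0.4, 0.5, -0.1]
gripper_width: 0.0339
```

Run:
```python
from h import *
c=snap('wrist','w2');snap('scene','s2')
s=arm.get_state();print(s['time_s'],s['eef_pos'],s['contact_force'],s['gripper_width'],s['q'])
```

```text
6.95 [0.55431643 0.04833903 0.1729831 ] [-0.1430412   0.366445   -1.38315148] 0.033749917063899335 [ 4.51060587e-02  2.10955980e-01  2.04668157e+00 -2.25297315e-05
  8.84394564e-01 -1.82618068e+00]
```

View pics/w2.png

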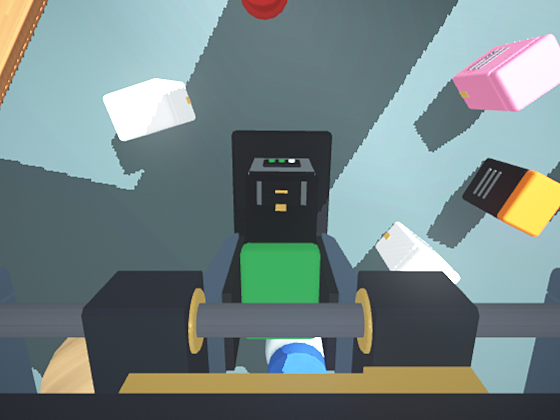

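Emit:
arm_command(xyz=[[-52,-315,0],[-52,-315,0],[-52,-315,0],[-52,-315,0],[-52,-315,0],[-52,-315,0],[-52,-315,0],[-52,-315,0],[-52,-315,0],[-52,-315,0]], turn=[[0,0,-8],[0,0,-16],[0,0,-24],[0,0,-32],[0,0,-34.6],[0,0,-34.6],[0,0,-34.6],[0,0,-34.6],[0,0,-34.6],[0,0,-34.6]])

```text
time_s: 7.95
eef_pos: [0.5025, -0.2656, 0.1727]
eef_rot: [-2.53, -1.86, 0.001]
contact_force: [-0.1, -0.0, -1.7]
gripper_width: 0.034
```

Run:
```python
from h import *
c=snap('wrist','w3');snap('top','t3')
s=arm.get_state();print(s['time_s'],s['eef_pos'],s['contact_force'],s['gripper_width'],s['q'])
```

```text
8.05 [ 0.50277788 -0.26559828  0.1731396 ] [-0.39626153  0.30374301 -1.26153836] 0.033984430068701 [-5.27018582e-01  2.29615455e-01  2.02258537e+00  8.20837988e-05
  8.90090584e-01 -1.79566562e+00]
```

View pics/w3.png

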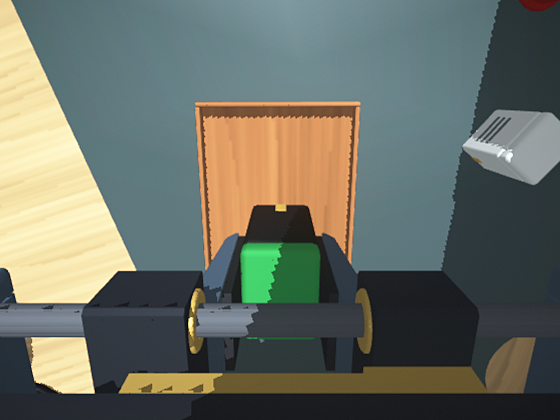

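The pack hangs centred over the tray. Lower it.

Emit:
arm_command(xyz=[[0,0,-40],[0,0,-80],[0,0,-108],[0,0,-118],[0,0,-122],[0,0,-124],[0,0,-125]], turn=[[0,0,0],[0,0,0],[0,0,0],[0,0,0],[0,0,0],[0,0,0],[0,0,0]])

```text
time_s: 8.75
eef_pos: [0.5036, -0.267, 0.0497]
eef_rot: [2.53, 1.859, 0.001]
contact_force: [-1.0, -0.0, -0.5]
gripper_width: 0.0339
```

Emit:
arm_command(xyz=[[0,0,-1],[0,0,-2],[0,0,-2]], turn=[[0,0,0],[0,0,0],[0,0,0]])

```text
time_s: 9.05
eef_pos: [0.5034, -0.2668, 0.0477]
eef_rot: [2.531, 1.859, 0.001]
contact_force: [-1.7, 4.4, 10.5]
gripper_width: 0.034
```

Emit:
arm_command(xyz=[[0,0,0.5],[0,0,0.5],[0,0,0.5],[0,0,0.5]], turn=[[0,0,0],[0,0,0],[0,0,0],[0,0,0]], jaw=60)

```text
time_s: 9.45
eef_pos: [0.5028, -0.2667, 0.0471]
eef_rot: [2.531, 1.86, 0.0]
contact_force: [0.6, 0.1, 0.3]
gripper_width: 0.0595
```

Emit:
arm_command(xyz=[[0,0,20],[0,0,60],[0,0,100],[0,0,140],[0,0,150]], turn=[[0,0,0],[0,0,0],[0,0,0],[0,0,0],[0,0,0]])

```text
time_s: 9.95
eef_pos: [0.5044, -0.2676, 0.2013]
eef_rot: [2.527, 1.857, 0.003]
contact_force: [0.7, -0.9, -1.0]
gripper_width: 0.0601
```

Run:
```python
from h import *
c=snap('wrist','w4')
s=arm.get_state();print(s['time_s'],s['eef_pos'],s['contact_force'],s['gripper_width'],s['q'])
```

```text
10.0 [ 0.50426132 -0.26752932  0.20084971] [ 2.33879068 -0.03984991  1.79453509] 0.060445514267171846 [-5.28597271e-01  1.92320476e-01  2.00826075e+00 -2.45594077e-05
  9.35730846e-01 -1.79595219e+00]
```

View pics/w4.png

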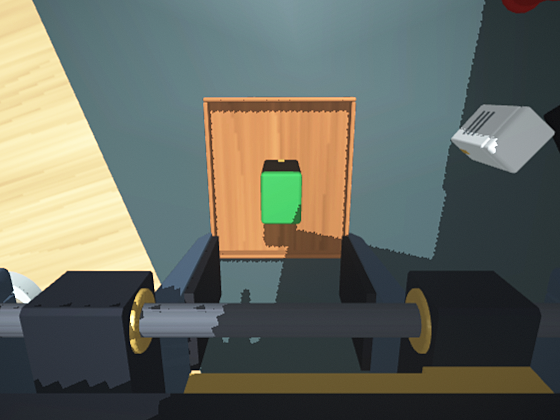

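Emit:
arm_command(xyz=[[-9,502,-10],[-9,502,-10],[-9,502,-10],[-9,502,-10],[-9,502,-10],[-9,502,-10],[-9,502,-10],[-9,502,-10],[-9,502,-10],[-9,502,-10]], turn=[[0,0,8],[0,0,8.8],[0,0,8.8],[0,0,8.8],[0,0,8.8],[0,0,8.8],[0,0,8.8],[0,0,8.8],[0,0,8.8],[0,0,8.8]])

```text
time_s: 11.0
eef_pos: [0.4927, 0.235, 0.1856]
eef_rot: [-2.381, -2.049, 0.002]
contact_force: [0.6, -0.1, 1.0]
gripper_width: 0.06
```

Run:
```python
from h import *
c=snap('wrist','w5')
s=arm.get_state();print(s['time_s'],s['eef_pos'],s['contact_force'],s['gripper_width'],s['q'])
hsv=cv2.cvtColor(c['color'],cv2.COLOR_RGB2HSV);H,S,V=cv2.split(hsv)
U,Vv=np.meshgrid(range(560),range(420))
print('orange',rect(c,(H<28)&(S>130)&(U>220)&(U<350)&(Vv<270),.072),hsv[200,280])
```

```text
11.05 [0.49285083 0.24037441 0.18579993] [-2.48125841  1.33392078  0.78357593] 0.060180415413339336 [ 4.10688951e-01  1.79677578e-01  2.05667657e+00  1.51357643e-03
  9.05409484e-01 -1.01299902e+00]
orange (array([ 261,  179,   43,   55, 2281], dtype=int32), ((495.109130859375, 235.56399536132812), (34.36531066894531, 45.40483856201172), 81.39997863769531), array([[470.09253, 221.96936],
       [514.9869 , 215.17972],
       [520.12573, 249.15863],
       [475.23138, 255.94827]], dtype=float32)) [ 16 191 251]
```

View pics/w5.png

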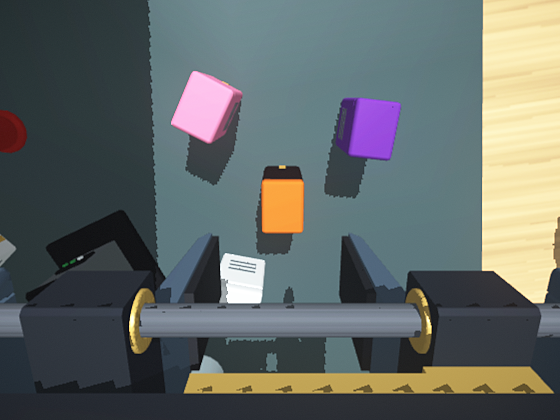

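Emit:
arm_command(xyz=[[0,0,0],[0,0,0]], turn=[[0,0,0],[0,0,0]])

```text
time_s: 11.25
eef_pos: [0.4931, 0.2327, 0.1858]
eef_rot: [-2.38, -2.049, 0.003]
contact_force: [-0.6, -0.0, -0.1]
gripper_width: 0.0601
```

Emit:
arm_command(xyz=[[2.5,1.5,-40],[2.5,1.5,-75],[2.5,1.5,-95],[2.5,1.5,-95],[2.5,1.5,-95]], turn=[[0,0,0],[0,0,0],[0,0,0],[0,0,0],[0,0,0]])

```text
time_s: 11.75
eef_pos: [0.4964, 0.2336, 0.0923]
eef_rot: [-2.383, -2.047, 0.001]
contact_force: [-0.6, -0.4, 0.3]
gripper_width: 0.0603
```

Run:
```python
from h import *
c=snap('wrist','w6')
s=arm.get_state();print(s['time_s'],s['eef_pos'],s['contact_force'],s['gripper_width'],s['qvel'])
```

```text
11.8 [0.49694311 0.23408882 0.09300597] [-0.41541087 -0.18672285  0.69740542] 0.06013394941051203 [ 0.007349   -0.01418053 -0.00783437  0.00062737 -0.00236184  0.00146038]
```

View pics/w6.png

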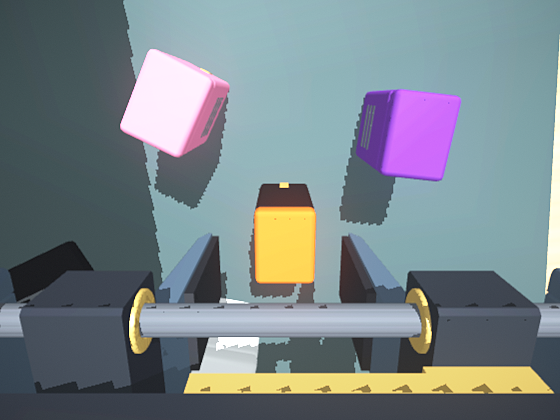

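Emit:
arm_command(xyz=[[-1.2,1.5,-25],[-1.2,1.5,-43],[-1.2,1.5,-49],[-1.2,1.5,-49]], turn=[[0,0,0],[0,0,0],[0,0,0],[0,0,0]])

```text
time_s: 12.2
eef_pos: [0.4954, 0.2361, 0.0436]
eef_rot: [2.382, 2.049, 0.0]
contact_force: [-0.6, -0.8, 0.7]
gripper_width: 0.06
```

Emit:
arm_command(xyz=[[0,0,0],[0,0,0],[0,0,0],[0,0,0],[0,0,0]], turn=[[0,0,0],[0,0,0],[0,0,0],[0,0,0],[0,0,0]], jaw=25, newtons=25)

```text
time_s: 12.7
eef_pos: [0.4954, 0.2363, 0.0436]
eef_rot: [2.381, 2.049, 0.001]
contact_force: [-1.1, -1.4, 7.4]
gripper_width: 0.0338
```

Emit:
arm_command(xyz=[[0,0,10],[0,0,40],[0,0,80],[0,0,120],[0,0,130],[0,0,130]], turn=[[0,0,0],[0,0,0],[0,0,0],[0,0,0],[0,0,0],[0,0,0]])

```text
time_s: 13.3
eef_pos: [0.4959, 0.2365, 0.1749]
eef_rot: [2.381, 2.048, 0.005]
contact_force: [-0.3, -1.4, -2.4]
gripper_width: 0.0342
```

Emit:
arm_command(xyz=[[59,-188,0],[59,-188,0],[59,-188,0],[59,-188,0],[59,-188,0],[59,-188,0],[59,-188,0],[59,-188,0],[59,-188,0]], turn=[[0,0,8],[0,0,16],[0,0,24],[0,0,25.8],[0,0,25.8],[0,0,25.8],[0,0,25.8],[0,0,25.8],[0,0,25.8]])

```text
time_s: 14.2
eef_pos: [0.5537, 0.0493, 0.1728]
eef_rot: [-1.862, -2.53, 0.0]
contact_force: [-1.4, -0.9, -0.3]
gripper_width: 0.0343
```

Run:
```python
from h import *
c=snap('wrist','w7')
s=arm.get_state();print(s['time_s'],s['eef_pos'],s['eef_rot'],s['contact_force'],s['gripper_width'],np.abs(s['qvel']).max())
a=cv2.imread('pics/w2.png')[120:345,200:360];b=cv2.imread('pics/w7.png')[120:345,200:360]
cv2.imwrite('pics/cmp.png',cv2.resize(np.hstack([a,b]),None,fx=2.4,fy=2.4))
```

```text
14.25 [0.55379909 0.04917515 0.17294981] [-1.86221066e+00 -2.52995213e+00  1.13645865e-04] [ 0.26514528 -0.01116525 -0.79515259] 0.0337373617681122 0.005961955989331392
```

View pics/cmp.png

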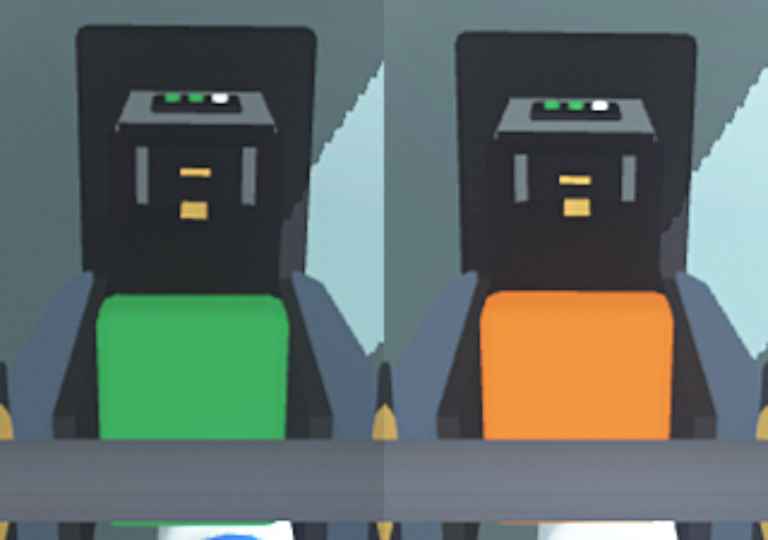

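Emit:
arm_command(xyz=[[1.3,-0.6,-15],[1.3,-0.6,-30],[1.3,-0.6,-38],[1.3,-0.6,-41],[1.3,-0.6,-44],[1.3,-0.6,-47]], turn=[[0,0,0],[0,0,0],[0,0,0],[0,0,0],[0,0,0],[0,0,0]])

```text
time_s: 14.85
eef_pos: [0.5556, 0.0476, 0.126]
eef_rot: [1.864, 2.529, 0.0]
contact_force: [0.8, 0.5, -1.6]
gripper_width: 0.0338
```

Emit:
arm_command(xyz=[[0,0,-2],[0,0,-4],[0,0,-6]], turn=[[0,0,0],[0,0,0],[0,0,0]])

```text
time_s: 15.15
eef_pos: [0.5556, 0.0479, 0.1203]
eef_rot: [1.864, 2.528, 0.001]
contact_force: [-1.1, 4.1, 0.2]
gripper_width: 0.034
```

Emit:
arm_command(xyz=[[0,0.5,-2],[0,0.7,-5],[0,0.7,-8],[0,0.7,-11]], turn=[[0,0,0],[0,0,0],[0,0,0],[0,0,0]])

```text
time_s: 15.55
eef_pos: [0.5553, 0.0482, 0.1087]
eef_rot: [-1.864, -2.529, 0.0]
contact_force: [0.3, -0.5, -1.6]
gripper_width: 0.034
```

Sliding freely (only the weight felt). Continue to the raised platform.

Emit:
arm_command(xyz=[[0,0,-4],[0,0,-8],[0,0,-11],[0,0,-13],[0,0,-14],[0,0,-14.5]], turn=[[0,0,0],[0,0,0],[0,0,0],[0,0,0],[0,0,0],[0,0,0]])

```text
time_s: 16.15
eef_pos: [0.5554, 0.0483, 0.0945]
eef_rot: [-1.864, -2.529, 0.0]
contact_force: [-0.3, -0.3, -1.8]
gripper_width: 0.0341
```

Emit:
arm_command(xyz=[[0,0,-0.5],[0,0,-1],[0,0,-1.4]], turn=[[0,0,0],[0,0,0],[0,0,0]])

```text
time_s: 16.45
eef_pos: [0.5555, 0.0483, 0.0934]
eef_rot: [1.864, 2.529, 0.0]
contact_force: [-2.1, -0.9, 3.2]
gripper_width: 0.0336
```

Platform contact felt. Release, rise with fingers clear, then check.

Emit:
arm_command(xyz=[[0,0,0],[0,0,0],[0,0,0],[0,0,0]], turn=[[0,0,0],[0,0,0],[0,0,0],[0,0,0]], jaw=60)

```text
time_s: 16.85
eef_pos: [0.5554, 0.0483, 0.0932]
eef_rot: [1.864, 2.529, 0.0]
contact_force: [-0.1, -0.1, 0.6]
gripper_width: 0.0592
```

Emit:
arm_command(xyz=[[0,0,20],[0,0,60],[0,0,90],[0,0,100],[0,0,100]], turn=[[0,0,0],[0,0,0],[0,0,0],[0,0,0],[0,0,0]])

```text
time_s: 17.35
eef_pos: [0.5561, 0.0483, 0.1943]
eef_rot: [1.863, 2.527, 0.002]
contact_force: [-0.5, -1.0, -1.0]
gripper_width: 0.0603
```

Run:
```python
from h import *
c=snap('wrist','w8')
s=arm.get_state();print(s['time_s'],s['eef_pos'],s['contact_force'],s['gripper_width'])
print(pt(c,280,205),pt(c,280,220))
hsv=cv2.cvtColor(c['color'],cv2.COLOR_RGB2HSV);H,S,V=cv2.split(hsv)
U,Vv=np.meshgrid(range(560),range(420))
print('orange',rect(c,(H<28)&(S>130)&(U>220)&(U<350)&(Vv<270),.122))
```

```text
17.4 [0.55527925 0.04827625 0.192883  ] [-0.16700838  0.01541516 -0.28975048] 0.06007649793313834
[0.54597751 0.04456841 0.12143393] [0.55584034 0.04761993 0.12278923]
orange (array([ 255,  186,   51,   63, 3097], dtype=int32), ((554.5397338867188, 47.3280029296875), (45.34877014160156, 34.80654525756836), 17.19556999206543), array([[527.7338  ,  57.250046],
       [538.02386 ,  23.999311],
       [581.34564 ,  37.40596 ],
       [571.0556  ,  70.65669 ]], dtype=float32))
```

View pics/w8.png

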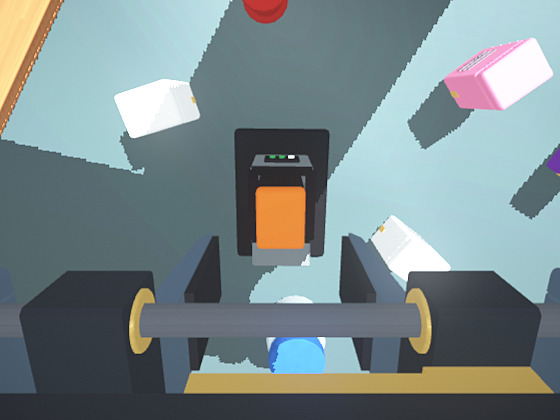

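Orange pack stands square in the bay, top at z≈0.122. Shut fingers and press.

Emit:
arm_command(xyz=[[0,0,0],[0,0,0],[0,0,-10],[0,0,-40],[0,0,-60],[0,0,-66],[0,0,-66]], turn=[[0,0,0],[0,0,0],[0,0,0],[0,0,0],[0,0,0],[0,0,0],[0,0,0]], jaw=0)

```text
time_s: 18.1
eef_pos: [0.5546, 0.0482, 0.1259]
eef_rot: [-1.863, -2.527, 0.002]
contact_force: [-0.0, 0.1, 1.5]
gripper_width: 0.0065
```

Emit:
arm_command(xyz=[[0,0,-1],[0,0,-2],[0,0,-3],[0,0,-5],[0,0,-7]], turn=[[0,0,0],[0,0,0],[0,0,0],[0,0,0],[0,0,0]])

```text
time_s: 18.6
eef_pos: [0.5557, 0.0483, 0.1205]
eef_rot: [1.864, 2.528, 0.001]
contact_force: [-0.9, 0.7, 3.4]
gripper_width: 0.0002
```

Emit:
arm_command(xyz=[[0,0,-2],[0,0,-4],[0,0,-6],[0,0,-8],[0,0,-10],[0,0,-12],[0,0,-14]], turn=[[0,0,0],[0,0,0],[0,0,0],[0,0,0],[0,0,0],[0,0,0],[0,0,0]])

```text
time_s: 19.3
eef_pos: [0.5556, 0.0483, 0.1062]
eef_rot: [1.864, 2.529, 0.0]
contact_force: [1.1, 0.1, 6.6]
gripper_width: 0.0004
```

Now creep: lock position at ~0.102, end at 0.097–0.087.

Emit:
arm_command(xyz=[[0,0,-1.5],[0,0,-3],[0,0,-4.5],[0,0,-5.5],[0,0,-6.5],[0,0,-7.5]], turn=[[0,0,0],[0,0,0],[0,0,0],[0,0,0],[0,0,0],[0,0,0]])

```text
time_s: 19.9
eef_pos: [0.5556, 0.0483, 0.0987]
eef_rot: [1.864, 2.529, 0.0]
contact_force: [0.7, -0.5, 6.2]
gripper_width: 0.0007
```

Emit:
arm_command(xyz=[[0,0,-0.7]], turn=[[0,0,0]])

```text
time_s: 20.0
eef_pos: [0.5556, 0.0483, 0.098]
eef_rot: [1.864, 2.529, 0.0]
contact_force: [0.0, 0.6, 6.2]
gripper_width: 0.0003
```

Emit:
arm_command(xyz=[[0,0,-0.6]], turn=[[0,0,0]])

```text
time_s: 20.1
eef_pos: [0.5556, 0.0483, 0.0974]
eef_rot: [1.864, 2.529, 0.0]
contact_force: [0.9, 0.1, 6.2]
gripper_width: 0.0006
```

Emit:
arm_command(xyz=[[0,0,-0.6]], turn=[[0,0,0]])

```text
time_s: 20.2
eef_pos: [0.5556, 0.0483, 0.0968]
eef_rot: [1.864, 2.529, 0.0]
contact_force: [0.9, 0.8, 6.1]
gripper_width: 0.0006
```

Emit:
arm_command(xyz=[[0,0,-0.6]], turn=[[0,0,0]])

```text
time_s: 20.3
eef_pos: [0.5557, 0.0483, 0.0963]
eef_rot: [1.864, 2.529, 0.001]
contact_force: [0.6, -0.3, 6.2]
gripper_width: 0.0007
```

Emit:
arm_command(xyz=[[0,0,-0.6]], turn=[[0,0,0]])

```text
time_s: 20.4
eef_pos: [0.5556, 0.0483, 0.0956]
eef_rot: [1.864, 2.529, 0.0]
contact_force: [0.4, 0.6, 7.6]
gripper_width: 0.0003
```

Emit:
arm_command(xyz=[[0,0,-0.5]], turn=[[0,0,0]])

```text
time_s: 20.5
eef_pos: [0.5556, 0.0483, 0.0952]
eef_rot: [1.864, 2.529, 0.0]
contact_force: [0.5, -0.3, 6.9]
gripper_width: 0.0005
```

Emit:
arm_command(xyz=[[0,0,-0.6]], turn=[[0,0,0]])

```text
time_s: 20.6
eef_pos: [0.5556, 0.0483, 0.0945]
eef_rot: [1.864, 2.529, 0.0]
contact_force: [-0.6, -0.4, 7.2]
gripper_width: 0.0001
```

Emit:
arm_command(xyz=[[0,0,-0.6]], turn=[[0,0,0]])

```text
time_s: 20.7
eef_pos: [0.5557, 0.0483, 0.0939]
eef_rot: [1.864, 2.529, 0.001]
contact_force: [0.5, -0.7, 7.8]
gripper_width: 0.0003
```

Emit:
arm_command(xyz=[[0,0,-0.6]], turn=[[0,0,0]])

```text
time_s: 20.8
eef_pos: [0.5557, 0.0483, 0.0934]
eef_rot: [1.864, 2.529, 0.0]
contact_force: [0.6, 0.3, 6.5]
gripper_width: 0.0007
```

Emit:
arm_command(xyz=[[0,0,-0.6]], turn=[[0,0,0]])

```text
time_s: 20.9
eef_pos: [0.5556, 0.0483, 0.0928]
eef_rot: [1.864, 2.529, 0.0]
contact_force: [-0.3, -0.4, 8.0]
gripper_width: 0.001
```

Emit:
arm_command(xyz=[[0,0,-0.6]], turn=[[0,0,0]])

```text
time_s: 21.0
eef_pos: [0.5557, 0.0483, 0.0922]
eef_rot: [1.864, 2.529, 0.001]
contact_force: [0.2, -0.3, 6.8]
gripper_width: 0.0001
```

Emit:
arm_command(xyz=[[0,0,-0.6]], turn=[[0,0,0]])

```text
time_s: 21.1
eef_pos: [0.5556, 0.0483, 0.0916]
eef_rot: [1.864, 2.529, 0.0]
contact_force: [0.8, 0.3, 7.1]
gripper_width: 0.0007
```

Emit:
arm_command(xyz=[[0,0,-0.6]], turn=[[0,0,0]])

```text
time_s: 21.2
eef_pos: [0.5557, 0.0483, 0.091]
eef_rot: [1.864, 2.529, 0.0]
contact_force: [-0.3, -0.2, 7.5]
gripper_width: 0.0002
```

Emit:
arm_command(xyz=[[0,0,-0.6]], turn=[[0,0,0]])

```text
time_s: 21.3
eef_pos: [0.5557, 0.0483, 0.0904]
eef_rot: [1.864, 2.529, 0.0]
contact_force: [-0.1, -0.3, 7.6]
gripper_width: 0.0008
```

Emit:
arm_command(xyz=[[0,0,-0.6]], turn=[[0,0,0]])

```text
time_s: 21.4
eef_pos: [0.5557, 0.0483, 0.0898]
eef_rot: [1.864, 2.529, 0.0]
contact_force: [0.6, -0.1, 7.8]
gripper_width: -0.0
```

Emit:
arm_command(xyz=[[0,0,-0.6]], turn=[[0,0,0]])

```text
time_s: 21.5
eef_pos: [0.5557, 0.0483, 0.0893]
eef_rot: [1.864, 2.529, 0.001]
contact_force: [-1.1, -0.1, 11.7]
gripper_width: 0.0003
```

Emit:
arm_command(xyz=[[0,0,-0.15]], turn=[[0,0,0]])

```text
time_s: 21.6
eef_pos: [0.5557, 0.0483, 0.0892]
eef_rot: [1.864, 2.529, 0.0]
contact_force: [-1.3, -0.7, 11.5]
gripper_width: 0.0004
```

Emit:
arm_command(xyz=[[0,0,5],[0,0,30],[0,0,70],[0,0,110],[0,0,120],[0,0,120],[0,0,120],[0,0,120]], turn=[[0,0,0],[0,0,0],[0,0,0],[0,0,0],[0,0,0],[0,0,0],[0,0,0],[0,0,0]])

```text
time_s: 22.4
eef_pos: [0.5544, 0.0482, 0.2071]
eef_rot: [-1.863, -2.527, 0.003]
contact_force: [-0.5, 0.2, -0.7]
gripper_width: 0.0001
```

Run:
```python
from h import *
c=snap('wrist','w9');snap('top','t9');snap('scene','s9')
s=arm.get_state();print(s['time_s'],s['eef_pos'],s['contact_force'],s['gripper_width'])
print(pt(c,275,190),pt(c,275,205),pt(c,275,215))
```

```text
22.55 [0.55480048 0.04824623 0.20769991] [ 0.45468384 -0.55691162 -0.22447546] 0.00039942710839956027
[0.54224722 0.04002097 0.10285649] [0.55349908 0.04345904 0.10318773] [0.56127952 0.04583058 0.10293673]
```

View pics/w9.png

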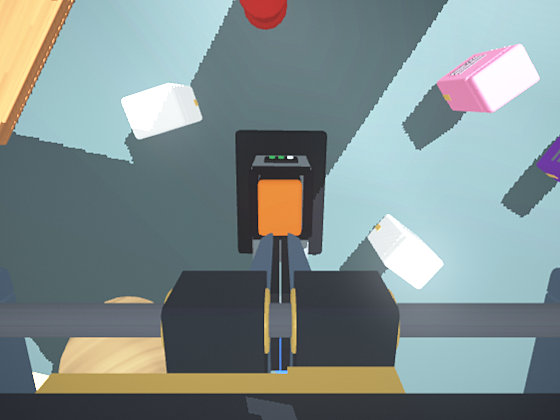

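View pics/s9.png

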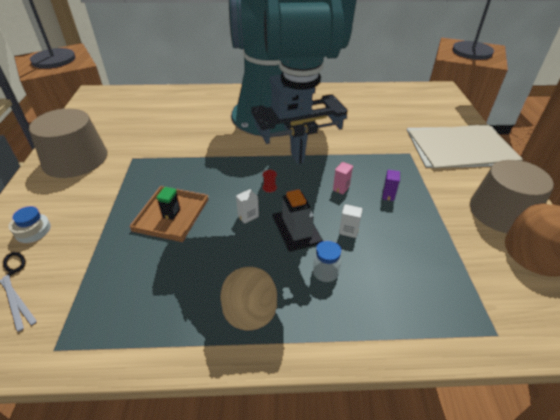

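Orange pack's top is at z≈0.103 (locked); green stands upright in the tray at (168,203) in the scene view; spool, jar and block are unmoved; the gripper is clear.

Run:
```python
from h import *
print(arm.finish_job())
```

```text
the job is handed in; nothing more can be done
None
```

The packs are swapped and the job is handed in at about 22.6 s of the 67 s allowed.

- **Green pack:** I pressed it down until the push rose steeply, reading 14.8 N, just above the 11–14 N target but well below 25 N. It popped up, and I lifted it out of the released bay. It now stands upright in the middle of the tray, where I set it down with about 10 N.
- **Orange pack:** I lowered it into the empty bay. There was one brief side touch of about 4 N, which I corrected. I then pressed it to the end of travel at about 11.7 N and let go. Its top stayed at about 0.103 m, against 0.102 m expected when locked.

In the last pictures the orange pack is down in the bay, the green pack is upright in the tray, and the gripper is clear of everything. The spool, jar and hat block look unmoved; I judged that by eye and did not measure it again. No check failed or disagreed with another.

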